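Unlock the inspection lamp and swing it over the dish

TASK

The inspection lamp is locked in its parked place and one of the capped tubes stands in its way to the petri dish: stand that tube upright somewhere clear on the worktop. Free the lamp with the blue key: its slot is hidden, so press the key down a little and work it back and forth until you feel it drop, push it fully home and then turn it counter-clockwise to unlock. Then swing the lamp until it is centred over the dish and let go, without it touching a tube on the way, without tipping any tube over, and leaving the two cups and the dish where they are.

Things in the scene. Friction and masses are not known exactly. Their poses are not given: they have to be found in the camera images.
- station: white lamp station, fixed on the worktop, in a new place and yaw each run: two joined round housings 43 mm tall, 100 mm across under the lamp arm's pivot and 88 mm across under the key. Origin on the worktop, on the arm's vertical pivot axis, z up; in this frame the key's axis is at (0, -56 mm), the parked lamp at (0, +145 mm)
- lamp_arm: swing arm, an aluminium bar 18 mm wide, 48 to 58 mm above the worktop. Origin = the station's origin, on the vertical pivot; own +y points to the lamp, 145 mm out. Parked, its axes agree with the station's; it swings only counter-clockwise seen from above, up to 1.6 rad. Locked until the key is turned; then about 2 N at the knob moves it and friction holds it where it is left
- lamp_head (a point): centre of the black lamp head's underside, 45 mm above the worktop; the head is a disc 57 mm across, from 45 to 64 mm above the worktop
- lamp_knob (a point): middle of the upright orange round knob on the lamp head, 86 mm above the worktop: 24 mm across, 36 mm tall (68 to 104 mm above the worktop), on the lamp's centre line; to be gripped from above, can turn between the fingers
- dish_top (a point): centre of the top of the pink petri dish (90 mm across, 14 mm thick), 22 mm above the worktop. It is fixed on a stiff steel carrier, a round plate 96 mm across, whose centre is also 145 mm from the lamp arm's pivot, 0.97 to 1.3 rad counter-clockwise of the parked lamp
- key_grip (a point): middle of the blue key's flat upright bow, on the key's vertical axis, 101 mm above the worktop when the key is up: 64 mm long (this point's x axis), 12 mm thick (y axis), 40 mm tall, on a thin stem. Grip it from above across the 12 mm. The station below and beside it stays under 62 mm. The point moves with the key
- key (a joint): turn of the key, rad, positive counter-clockwise from above; at 0 the bow lies along the station's x axis. Range -0.7 to 1.3, little friction. The slot where it drops in is hidden, anywhere from -0.38 to 0.38, and catches within about 0.1 rad. Home in the slot, turning counter-clockwise drives the lock (about 0.15 N m): unlocked from 0.95 on, stop at about 1.15 or a little beyond; 1.05 is good
- key_push (a joint): how far the key is pushed down, m: 0 up (start), 0.014 home. It slides with 2 N friction and stays where left. Away from the slot its tip meets a plate at 0.003, then a spring pushes back with 1.4 N, rising 0.7 N/mm, to a hard stop at 0.009. At the slot the tip drops in, the spring push vanishes and the key goes on to 0.014; past 0.0115 counts as home
- tube_a: blue-capped tube, a self-standing 50 ml tube: straight round body 34 mm across, 113 mm tall, upright on the worktop, to be gripped across the body at any height; origin at the centre of its underside, z up along it. One of the three tubes (which one varies) stands in the lamp's path between the parked lamp and the dish; the other two are out of its way
- tube_b: orange-capped tube, a self-standing 50 ml tube: straight round body 34 mm across, 113 mm tall, upright on the worktop, to be gripped across the body at any height; origin at the centre of its underside, z up along it. One of the three tubes (which one varies) stands in the lamp's path between the parked lamp and the dish; the other two are out of its way
- tube_c: blue-capped tube, a self-standing 50 ml tube: straight round body 34 mm across, 113 mm tall, upright on the worktop, to be gripped across the body at any height; origin at the centre of its underside, z up along it. One of the three tubes (which one varies) stands in the lamp's path between the parked lamp and the dish; the other two are out of its way
- cup_yellow: yellow-lidded specimen cup, 62 mm across, 69 mm tall, standing near the station; origin at the centre of its underside; a bystander
- cup_red: red-lidded specimen cup, 62 mm across, 69 mm tall, standing near the station; origin at the centre of its underside; a bystander

How it is judged:
By the outcome, as a careful person would: the job done as asked, in the order asked, and still so for the second after the job is handed in, with the robot touching nothing.
It also fails if it takes over 64 s, if anything falls off the work surface, if the arm or the gripper's body presses on something with over 40 N, if the wrist force passes 120 N, or if a joint passes its speed limit or range.

ROBOT

A 6-joint arm with a two-finger parallel gripper is mounted at the origin on a cart in front of the work surface, level with it; the furniture and walls round the work are solid. World frame = base frame: x ahead of the robot, y to its left, z up, the work surface at z = 0. Lengths are in m, angles in rad, forces in N, time in s.
With the tool pointing down it reaches from about 0.25 to 0.8 m from the base axis. Payload 3.9 kg.
Tool frame: the origin (TCP) lies midway between the tips of the shut fingers; the grasp point (between the pads) lies 19 mm behind it; z points along the fingers, y is the direction in which the jaws open and shut (so a half turn about z gives the same grasp; the last joint's range is limited). The gripper opens to 85 mm and grips with 20 to 120 N. Pads are 22 mm wide; open, the fingers measure 114 mm over their backs; the gripper's body (76 mm by 85 mm) begins 54 mm behind the grasp point. The pads swing forward as they close: fully open they stand 13 mm farther back than shut.
Start: joints at [1.346, 0.26, -0.138, 1.173, 0, 1.571], TCP at [0.117, 0.512, 0.231] pointing down, gripper open.
Joint ranges: [-2.78, 2.78], [-0.83, 1.72], [-1.28, 1.37], [-1.9, 2.12], [-1.57, 1.48], [-3.14, 3.14]. Speed limits (rad/s): [2.57, 2.57, 3.14, 3.14, 3.14, 3.14].

INTERFACE

Orientations are given as a unit quaternion [w, x, y, z].
In Python, from rig import bot, vision gives the robot as it stands.
- The arm moves only by the shell command python3 -m jog 'ROWS' [FORCE]. ROWS is JSON, a list of rows, each an object with "fingers": the closure, from 0 (fully open) to 1 (shut); "slide": the shift along the world's x, y, z in m, a list of three; "yaw": the turn about the world's z in degrees. In form: [{"fingers": fingers, "slide": [dx, dy, dz], "yaw": yaw}, ...]. A call has 1 to 8 rows; each row shifts and turns the commanded pose from where the row before left it; what a row does not reach is not made up. A row lasts 1/8 s, in which the tool goes at most 62.5 mm and 10.7 degrees, less where a joint would pass 70% of its speed; a pose out of reach is approached as far as the arm can. A call is refused whole if a number of a shift passes 0.0625 or a number of a turn 10.7, either way. A call with a gripper value outside its range is refused whole. The fingers move at their own pace and stop on an object; FORCE is the grip in N (left out, the last holds). Time passes only in rows, so rows that do not move let the fingers close. It gives the time, the measured TCP pose, the force and the opening at its end, in the units of the state.
- bot.get_state(): the state, without advancing time (a new reading comes with each control period).
- vision.read_camera(name): name is "scene" or "top" or "wrist"; returns (picture, depth): 384x512x3 uint8, red, green, blue; 384x512 float32, m along the optical axis (not along the pixel's ray), 0 where there is no reading.
- vision.calibration(name): a dict with "fovy" (degrees; the focal length in pixels is half the picture's height over the tangent of half this angle, whatever the lens; pixels are square), "cx", "cy" (the principal point, pixels), "extrinsics" (4x4, takes a point from camera to world coordinates); the wrist camera has in their place "hand_eye" (4x4, takes a point from camera to tool coordinates, whose origin is the TCP and whose axes are the flange's). Camera axes: x right, y down, z forward; pixel columns grow to the right and rows downward; lengths in m; the calibration is good to about 2 mm. A picture is of the moment at which its call begins: read the wrist's pose just before it. calibration takes no time and is no camera call.
- bot.sign_off(): hands the job in, once; it reports no verdict.
The state is a dict: "t": time; "joints": joint angles; "qd": joint speeds; "effort": joint torques, N m; "tool_pos": TCP position; "tool_rot": TCP orientation; "ft_force": force on the tool from outside, world axes, zero at the start; "torque": the same for the moment, N m; "opening": opening from 0.0 (shut) to 1.0 (fully open).
Only numpy, scipy, OpenCV 4.12 (cv2) and the standard library are available. Lean on these libraries where they do the work, as an engineer would, in place of code of your own. Each camera call takes 0.05 s, during which the arm holds its last target.

## Working session

There is one attempt and no reset: what is moved stays moved. The work goes in short steps, Python scripts to look and compute and a shell command to move; the robot and the scene stay as the last step left them, time stands still between calls to the robot, and variables do not carry over. Pictures are saved under pics/ and viewed, and the job is handed in when it is done.

```bash
ls; mkdir -p pics; python3 - <<'E'
from rig import bot, vision
import cv2,numpy as np
for n in ["scene","top"]:
    p,d=vision.read_camera(n); cv2.imwrite(f"pics/{n}0.png",p[:,:,::-1]); np.savez(f"pics/{n}0.npz",p=p,d=d)
    print(n,vision.calibration(n))
print(vision.calibration("wrist")); print(bot.get_state())
E
```

```text
pics
scene {'fovy': 42.99291200423906, 'cx': 254.0648845380091, 'cy': 195.4979584949788, 'extrinsics': array([[-0.76521439, -0.54719582,  0.33915141,  0.30099209],
       [-0.64370449,  0.6581708 , -0.39045578,  0.27364066],
       [-0.00956378, -0.51709567, -0.85587417,  0.96387628],
       [ 0.        ,  0.        ,  0.        ,  1.        ]])}
top {'fovy': 49.260080196572964, 'cx': 256.59650588548635, 'cy': 191.44705831422397, 'extrinsics': array([[ 0.0224584 , -0.9940743 ,  0.10635749,  0.55925736],
       [-0.99947095, -0.02482811, -0.02100903, -0.1094577 ],
       [ 0.02352519, -0.10582939, -0.99410598,  0.93407023],
       [ 0.        ,  0.        ,  0.        ,  1.        ]])}
{'fovy': 66.31756254779614, 'cx': 255.3516461719945, 'cy': 191.987289838724, 'hand_eye': array([[-3.69518650e-04, -9.50890677e-01, -3.09526710e-01,
         8.03531563e-02],
       [ 9.99999892e-01, -2.63756374e-04, -3.83537604e-04,
         2.13276944e-04],
       [ 2.83062689e-04, -3.09526818e-01,  9.50890671e-01,
        -1.42820462e-01],
       [ 0.00000000e+00,  0.00000000e+00,  0.00000000e+00,
         1.00000000e+00]])}
{'t': 0.1, 'joints': array([ 1.34601937e+00,  2.60623458e-01, -1.39218366e-01,  1.17271546e+00,
        2.43391023e-05,  1.57077941e+00]), 'qd': array([-0.00113627, -0.00206079,  0.0026137 , -0.0015962 ,  0.00177378,
        0.00057158]), 'effort': array([-5.62550613e-04, -4.06509304e+01,  2.54527760e+01,  1.01604365e-02,
       -3.13039800e-05,  1.50092495e-05]), 'tool_pos': array([0.11687377, 0.51120292, 0.23055366]), 'tool_rot': array([-1.10847740e-04,  1.12143590e-01,  9.93691622e-01, -8.73558990e-04]), 'ft_force': array([-0.00611898, -0.09090341,  1.14442871]), 'torque': array([0.03868688, 0.03750727, 0.01174361]), 'opening': 0.998905299945231}
```

View pics/scene0.png

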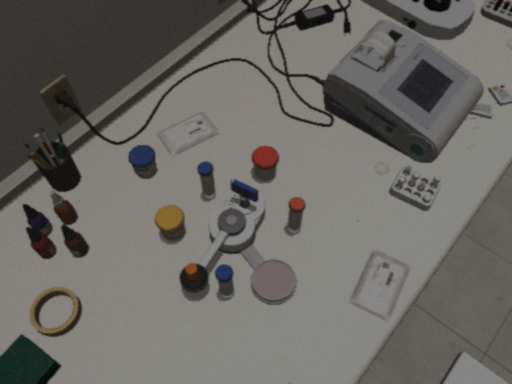

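View pics/top0.png

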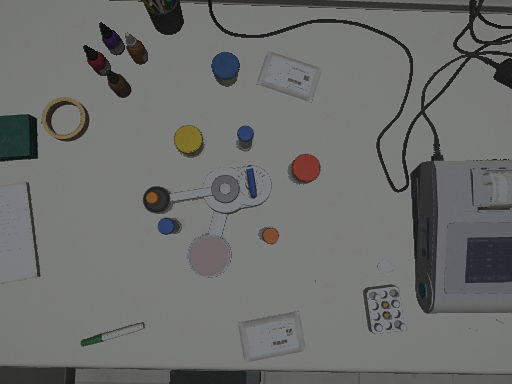

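The top view shows the parked lamp at (155,199), pivot (226,188), key bow (252,183) and dish (210,256). The blocking blue tube is at (168,226). The other tubes are blue (245,134) and orange (271,236), and the cups are yellow (188,139) and red (306,168).

```bash
cat > h.py <<'E'
import numpy as np,cv2
from rig import bot,vision
def cast(n,uv,z,H=384,E=None):
    c=vision.calibration(n); f=H/2/np.tan(np.radians(c["fovy"])/2)
    E=c["extrinsics"] if E is None else E
    r=E[:3,:3]@np.array([(uv[0]-c["cx"])/f,(uv[1]-c["cy"])/f,1]); o=E[:3,3]
    return o+r*(z-o[2])/r[2]
def proj(n,P):
    c=vision.calibration(n); f=192/np.tan(np.radians(c["fovy"])/2)
    q=np.linalg.inv(c["extrinsics"])@np.append(P,1); return np.array([c["cx"]+f*q[0]/q[2],c["cy"]+f*q[1]/q[2]])
def pt(n,d,u,v):
    c=vision.calibration(n); f=192/np.tan(np.radians(c["fovy"])/2); z=d[int(v),int(u)]
    return (c["extrinsics"]@np.array([(u-c["cx"])/f*z,(v-c["cy"])/f*z,z,1]))[:3]
def blobs(p,lo,hi,amin=40):
    hsv=cv2.cvtColor(p,cv2.COLOR_RGB2HSV); m=cv2.inRange(hsv,np.array(lo),np.array(hi))
    k,l,s,c=cv2.connectedComponentsWithStats(m)
    return [(c[i].round(1),s[i]) for i in range(1,k) if s[i][4]>=amin],l
E
python3 - <<'E'
from h import *
R={"blue":((100,130,40),(125,255,255)),"orange":((4,150,80),(14,255,255)),"red":((0,150,60),(3,255,255)),"red2":((172,150,60),(180,255,255)),"yellow":((18,140,80),(30,255,255)),"pink":((0,15,90),(15,70,255)),"pink2":((165,12,90),(180,70,255))}
for n in ["top","scene"]:
    a=np.load(f"pics/{n}0.npz");p,d=a["p"],a["d"]
    for k,(lo,hi) in R.items():
        for c,s in blobs(p,lo,hi)[0]:
            print(n,k,c,s.tolist(),"depthpt",pt(n,d,*c).round(3), "z113",cast(n,c,.113).round(3)[:2])
E
```

```text
top blue [225.2  64.4] [212, 52, 27, 26, 516] depthpt [ 0.925 -0.054  0.066] z113 [ 0.905 -0.057]
top blue [245.1 132.6] [238, 126, 15, 15, 162] depthpt [ 0.765 -0.101  0.114] z113 [ 0.765 -0.101]
top blue [251.6 182. ] [247, 169, 9, 28, 143] depthpt [ 0.665 -0.116  0.12 ] z113 [ 0.666 -0.117]
top blue [165.3 225.6] [158, 218, 16, 16, 178] depthpt [0.576 0.049 0.112] z113 [0.576 0.049]
top orange [150.3 196.7] [146, 192, 12, 12, 54] depthpt [0.632 0.083 0.106] z113 [0.632 0.081]
top orange [270.3 235.4] [263, 228, 15, 15, 170] depthpt [ 0.562 -0.155  0.113] z113 [ 0.562 -0.155]
top red [306.3 166.9] [293, 154, 27, 27, 508] depthpt [ 0.707 -0.231  0.067] z113 [ 0.699 -0.225]
top red2 [96.2 60.2] [89, 53, 13, 11, 54] depthpt [0.927 0.223 0.062] z113 [0.906 0.203]
top yellow [187.8 138.7] [175, 126, 27, 27, 589] depthpt [0.759 0.019 0.069] z113 [0.749 0.013]
top pink2 [208.2 255.2] [190, 236, 38, 39, 995] depthpt [ 0.516 -0.028  0.023] z113 [ 0.521 -0.036]
scene blue [141.1 155. ] [130, 146, 24, 20, 352] depthpt [ 0.92  -0.053  0.07 ] z113 [ 0.891 -0.037]
scene blue [204.7 167.3] [199, 
[... 6610 characters left out ...]
] z113 [0.833 0.275]
scene pink [ 68.1 280.3] [63, 275, 10, 13, 43] depthpt [0.849 0.243 0.001] z113 [0.785 0.246]
scene pink [ 26.7 294.7] [17, 282, 23, 25, 128] depthpt [0.889 0.318 0.003] z113 [0.821 0.312]
scene pink [ 60.3 300.7] [54, 295, 11, 12, 40] depthpt [ 0.828  0.281 -0.003] z113 [0.765 0.28 ]
scene pink [402.6 312.6] [392, 299, 22, 30, 94] depthpt [ 0.276 -0.147 -0.001] z113 [ 0.279 -0.097]
scene pink [ 13.  313.1] [3, 307, 22, 12, 80] depthpt [ 0.879  0.359 -0.   ] z113 [0.812 0.349]
scene pink [385.5 336.6] [378, 327, 17, 19, 56] depthpt [ 0.277 -0.084 -0.001] z113 [ 0.279 -0.042]
scene pink [365.1 366.5] [359, 360, 14, 17, 55] depthpt [ 0.276 -0.011 -0.003] z113 [0.279 0.023]
```

```bash
python3 - <<'E'
from h import *
a=np.load("pics/top0.npz");p,d=a["p"],a["d"]
_,l=blobs(p,(100,130,40),(125,255,255))
i=l[182,251]; v,u=np.where(l==i)
P=np.array([cast("top",(x,y),.12)[:2] for x,y in zip(u,v)]);
w,V=np.linalg.eigh(np.cov(P.T));print("bow dir deg",np.degrees(np.arctan2(V[1,1],V[0,1])),P.mean(0),np.ptp((P-P.mean(0))@V[:,1]))
# dish, lamp etc
for n,c in (("top",(208.2,255.2)),("scene",(273.6,280.1))): print("dish",n,cast(n,c,.022))
for n,c in (("top",(150.3,196.7)),("scene",(190.9,268.6))): print("knob",n,cast(n,c,.104))
for n,c in (("top",(251.6,182)),("scene",(244.9,186.9))): print("key",n,cast(n,c,.121))
E
python3 -m jog '[{"fingers":0.25,"slide":[0.042,-0.042,0],"yaw":5.5},{"fingers":0.25,"slide":[0.042,-0.042,0],"yaw":5.5},{"fingers":0.25,"slide":[0.042,-0.042,0],"yaw":5.5},{"fingers":0.25,"slide":[0.042,-0.042,0],"yaw":5.5},{"fingers":0.25,"slide":[0.042,-0.042,0],"yaw":5.5},{"fingers":0.25,"slide":[0.042,-0.042,0],"yaw":5.5},{"fingers":0.25,"slide":[0.042,-0.042,0],"yaw":5.5},{"fingers":0.25,"slide":[0.042,-0.042,0],"yaw":5.5}]' 40
```

```text
bow dir deg -169.7853574184518 [ 0.66474779 -0.11635498] 0.05447529053251397
dish top [ 0.51642493 -0.0277763   0.022     ]
dish scene [ 0.51359084 -0.02707591  0.022     ]
knob top [0.63235697 0.08315266 0.104     ]
knob scene [0.62960802 0.08144032 0.104     ]
key top [ 0.66459114 -0.11644444  0.121     ]
key scene [ 0.6625931  -0.11461811  0.121     ]
t: 1.1
tool_pos: [0.454, 0.1741, 0.2311]
tool_rot: [-0.0, -0.27, 0.963, 0.0]
ft_force: [0.9, 1.7, 0.8]
opening: 0.749
```

```bash
python3 -m jog '[{"fingers":0.25,"slide":[0.04,-0.041,0],"yaw":0},{"fingers":0.25,"slide":[0.041,-0.042,0],"yaw":0},{"fingers":0.25,"slide":[0.04,-0.042,0],"yaw":0},{"fingers":0.25,"slide":[0,0,-0.02],"yaw":0}]'
python3 - <<'E'
from h import *
from scipy.spatial.transform import Rotation as R
s=bot.get_state(); p,d=vision.read_camera("wrist"); cv2.imwrite("pics/w1.png",p[:,:,::-1])
T=np.eye(4);q=s["tool_rot"];T[:3,:3]=R.from_quat([q[1],q[2],q[3],q[0]]).as_matrix();T[:3,3]=s["tool_pos"]
E=T@vision.calibration("wrist")["hand_eye"]
print(s["tool_pos"],np.degrees(np.arctan2(T[1,1],T[0,1])))
for k,lo,hi,z in (("blue",(100,130,40),(125,255,255),.113),("orange",(4,150,80),(14,255,255),.104)):
  for c,st in blobs(p,lo,hi)[0]: print(k,c,st.tolist(),cast("wrist",c,z,E=E))
E
```

```text
t: 1.6
tool_pos: [0.5779, 0.0477, 0.2115]
tool_rot: [0.002, -0.266, 0.964, -0.001]
ft_force: [-0.1, 1.2, -0.4]
opening: 0.751
[0.57787873 0.04766517 0.21147117] 120.8320906047622
blue [ 41.6 176.7] [25, 145, 44, 67, 1208] [ 0.65815757 -0.11557525  0.113     ]
blue [258.4 188.2] [240, 170, 37, 37, 1009] [0.57236536 0.04800139 0.113     ]
blue [ 26.7 270.8] [9, 254, 38, 33, 848] [ 0.75561625 -0.09846244  0.113     ]
orange [34.4 39.1] [14, 16, 42, 47, 1504] [ 0.56013698 -0.15947144  0.104     ]
orange [257.1 248.7] [246, 239, 23, 21, 373] [0.62738726 0.07968287 0.104     ]
```

View pics/w1.png

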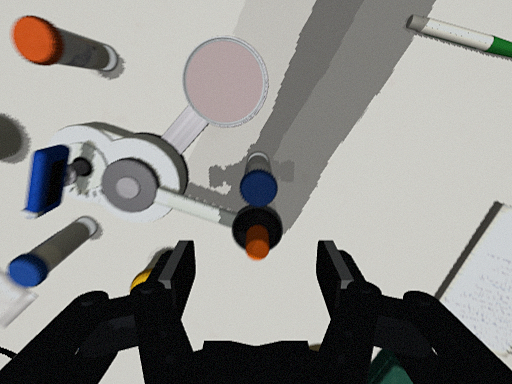

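The wrist view shows the tube cap at (258,188), centred between the pads, with the lamp knob just behind it at (257,249). I'll descend and grip.

```bash
python3 -m jog '[{"fingers":0.25,"slide":[-0.004,0.001,-0.045],"yaw":0},{"fingers":0.25,"slide":[0,0,-0.045],"yaw":0},{"fingers":0.25,"slide":[0,0,-0.04],"yaw":0},{"fingers":0.25,"slide":[0,0,-0.015],"yaw":0},{"fingers":0.75,"slide":[0,0,0],"yaw":0},{"fingers":0.75,"slide":[0,0,0],"yaw":0},{"fingers":0.75,"slide":[0,0,0],"yaw":0},{"fingers":0.75,"slide":[0,0,0],"yaw":0}]' 40
```

```text
t: 2.65
tool_pos: [0.5708, 0.0519, 0.0673]
tool_rot: [0.001, -0.268, 0.963, -0.0]
ft_force: [0.1, 0.2, -0.5]
opening: 0.383
```

```bash
python3 -m jog '[{"fingers":0.75,"slide":[0,0,0.01],"yaw":0},{"fingers":0.75,"slide":[-0.01,0.01,0.01],"yaw":0},{"fingers":0.75,"slide":[-0.03,0.03,0],"yaw":0},{"fingers":0.75,"slide":[-0.03,0.035,0],"yaw":0},{"fingers":0.75,"slide":[-0.02,0.025,0],"yaw":0},{"fingers":0.75,"slide":[0,0,-0.01],"yaw":0},{"fingers":0.75,"slide":[0,0,-0.007],"yaw":0},{"fingers":0.75,"slide":[0,0,-0.002],"yaw":0}]'
```

```text
t: 3.65
tool_pos: [0.4801, 0.1513, 0.067]
tool_rot: [-0.0, -0.268, 0.963, -0.0]
ft_force: [-2.9, -1.0, 12.6]
opening: 0.38
```

```bash
python3 -m jog '[{"fingers":0.75,"slide":[0,0,-0.0005],"yaw":0},{"fingers":0.75,"slide":[0,0,0],"yaw":0}]'
```

```text
t: 3.9
tool_pos: [0.4802, 0.1513, 0.0671]
tool_rot: [-0.0, -0.268, 0.964, 0.0]
ft_force: [-2.7, 0.2, 3.5]
opening: 0.383
```

```bash
python3 -m jog '[{"fingers":0.2,"slide":[0,0,0],"yaw":0},{"fingers":0.2,"slide":[0,0,0],"yaw":0},{"fingers":0.2,"slide":[0,0,0],"yaw":0},{"fingers":0.2,"slide":[0,0,0.03],"yaw":0},{"fingers":0.3,"slide":[0,0,0.05],"yaw":0},{"fingers":0.3,"slide":[0,0,0.05],"yaw":0},{"fingers":0.3,"slide":[0,0,0.02],"yaw":-7},{"fingers":0.3,"slide":[0,0,0],"yaw":-7}]'
python3 - <<'E'
from h import *
p,d=vision.read_camera("scene"); cv2.imwrite("pics/s1.png",p[:,:,::-1])
for c,s in blobs(p,(100,130,40),(125,255,255))[0]: print(c,s.tolist(),cast("scene",c,.113))
print(bot.get_state()["tool_pos"])
E
```

```text
t: 4.9
tool_pos: [0.4816, 0.1523, 0.2192]
tool_rot: [0.002, -0.147, 0.989, 0.0]
ft_force: [0.3, -0.3, -0.3]
opening: 0.699
[223.8 348.9] [217, 341, 15, 17, 152] [0.48025666 0.1537893  0.113     ]
[0.48089886 0.15206439 0.21806949]
```

View pics/s1.png

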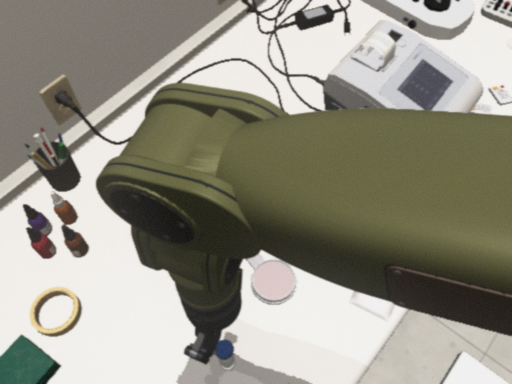

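```bash
python3 -m jog '[{"fingers":0.4,"slide":[0.03,-0.044,0],"yaw":-7},{"fingers":0.4,"slide":[0.031,-0.045,0],"yaw":0},{"fingers":0.4,"slide":[0.031,-0.045,0],"yaw":0},{"fingers":0.4,"slide":[0.031,-0.045,0],"yaw":0},{"fingers":0.4,"slide":[0.031,-0.045,0],"yaw":0},{"fingers":0.4,"slide":[0.029,-0.043,0],"yaw":0},{"fingers":0.4,"slide":[0,0,-0.02],"yaw":0},{"fingers":0.4,"slide":[0,0,0],"yaw":0}]'
cat >> h.py <<'E'
from scipy.spatial.transform import Rotation as Ro
def wrist(name):
    s=bot.get_state(); p,d=vision.read_camera("wrist"); cv2.imwrite(f"pics/{name}.png",p[:,:,::-1])
    T=np.eye(4);q=s["tool_rot"];T[:3,:3]=Ro.from_quat([q[1],q[2],q[3],q[0]]).as_matrix();T[:3,3]=s["tool_pos"]
    print(s["t"],s["tool_pos"].round(4),"jaw",np.degrees(np.arctan2(T[1,1],T[0,1])).round(2),"F",s["ft_force"].round(2),"M",s["torque"].round(3),s["opening"])
    return p,d,T@vision.calibration("wrist")["hand_eye"]
E
python3 - <<'E'
from h import *
p,d,E=wrist("w2")
for k,lo,hi,z in (("blue",(100,130,40),(125,255,255),.121),("orange",(4,150,80),(14,255,255),.104)):
  bl,l=blobs(p,lo,hi)
  for c,st in bl: print(k,c,st.tolist(),cast("wrist",c,z,E=E))
E
```

```text
t: 5.95
tool_pos: [0.6616, -0.1156, 0.1941]
tool_rot: [-0.003, -0.088, 0.996, 0.001]
ft_force: [-0.4, 0.6, 0.6]
opening: 0.603
5.95 [ 0.6616 -0.1156  0.1941] jaw 100.13 F [-0.42  0.57  0.59] M [ 0.021 -0.01   0.016] 0.6029522121269932
blue [252.1 200.7] [245, 163, 15, 76, 1041] [ 0.65882221 -0.11802724  0.121     ]
blue [250.1 303. ] [233, 285, 35, 36, 951] [ 0.75302435 -0.10334083  0.121     ]
orange [222.2  57.1] [200, 33, 45, 49, 1684] [ 0.55960545 -0.15758352  0.104     ]
orange [488.6 200.4] [475, 184, 28, 30, 551] [0.62963711 0.07897077 0.104     ]
```

View pics/w2.png

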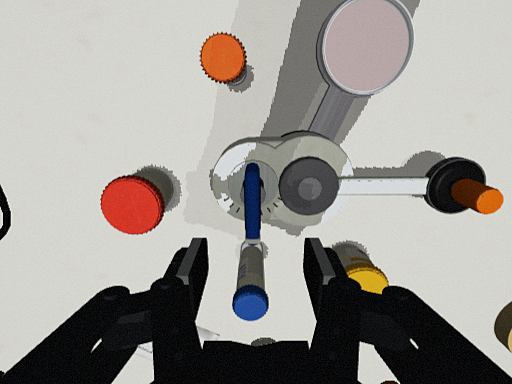

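```bash
python3 -m jog '[{"fingers":0.4,"slide":[0.001,-0.001,-0.045],"yaw":0},{"fingers":0.4,"slide":[0,0,-0.04],"yaw":0},{"fingers":0.4,"slide":[0,0,-0.026],"yaw":0},{"fingers":0.95,"slide":[0,0,0],"yaw":0},{"fingers":0.95,"slide":[0,0,0],"yaw":0},{"fingers":0.95,"slide":[0,0,0],"yaw":0},{"fingers":0.95,"slide":[0,0,0],"yaw":0},{"fingers":0.95,"slide":[0,0,0],"yaw":0}]' 80; python3 - <<'E'
from h import *
wrist("w3")
E
```

```text
t: 7.0
tool_pos: [0.6653, -0.1175, 0.0875]
tool_rot: [0.001, -0.088, 0.996, -0.001]
ft_force: [1.4, -4.5, 1.2]
opening: 0.126
7.0 [ 0.6653 -0.1175  0.0875] jaw 100.08 F [ 1.44 -4.5   1.2 ] M [-0.796  0.03  -0.017] 0.12571991433968527
```

View pics/w3.png

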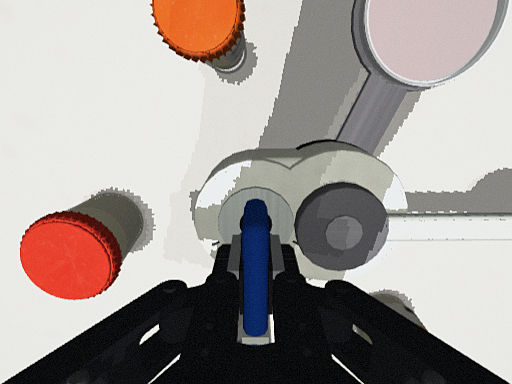

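The key bow is held between the pads at (257,270). There is a small side load of 4.5 N, which I'll relieve before pressing down.

```bash
python3 -m jog '[{"fingers":0.95,"slide":[0,-0.001,0],"yaw":0},{"fingers":0.95,"slide":[0,0,-0.001],"yaw":0}]'; python3 -m jog '[{"fingers":0.95,"slide":[0,0,-0.002],"yaw":0},{"fingers":0.95,"slide":[0,0,-0.001],"yaw":0}]';python3 -m jog '[{"fingers":0.95,"slide":[0,0,-0.001],"yaw":0},{"fingers":0.95,"slide":[0,0,0],"yaw":0}]'
```

```text
t: 7.3
tool_pos: [0.6652, -0.1175, 0.0858]
tool_rot: [0.001, -0.088, 0.996, -0.0]
ft_force: [2.3, -3.3, 0.4]
opening: 0.127
t: 7.55
tool_pos: [0.6652, -0.1175, 0.0825]
tool_rot: [0.001, -0.088, 0.996, -0.0]
ft_force: [2.6, -3.8, 3.8]
opening: 0.127
t: 7.8
tool_pos: [0.6652, -0.1175, 0.0815]
tool_rot: [0.001, -0.088, 0.996, -0.0]
ft_force: [3.9, -4.2, 3.4]
opening: 0.128
```

```bash
for i in 1 2 3 4; do python3 -m jog '[{"fingers":0.95,"slide":[0,0,0],"yaw":3},{"fingers":0.95,"slide":[0,0,0],"yaw":2}]' | egrep 'pos|rot|force'; done; python3 - <<'E'
from h import *
wrist("w4")
E
```

```text
tool_pos: [0.6652, -0.1178, 0.0814]
tool_rot: [0.001, -0.132, 0.991, -0.001]
ft_force: [2.9, -4.9, 4.5]
tool_pos: [0.6653, -0.118, 0.0814]
tool_rot: [0.001, -0.175, 0.985, -0.001]
ft_force: [3.9, -5.9, 3.2]
tool_pos: [0.6654, -0.1182, 0.0814]
tool_rot: [0.001, -0.218, 0.976, -0.001]
ft_force: [4.1, -6.5, 1.5]
tool_pos: [0.6655, -0.1184, 0.081]
tool_rot: [0.001, -0.26, 0.966, -0.001]
ft_force: [4.6, -7.0, 0.6]
8.8 [ 0.6655 -0.1184  0.081 ] jaw 120.16 F [ 4.58 -6.96  0.56] M [-0.99  -0.871 -0.059] 0.12528286297956742
```

The upward push vanished between about 15° and 20°, so I'll press here.

```bash
python3 -m jog '[{"fingers":0.95,"slide":[0.001,-0.001,-0.001],"yaw":0},{"fingers":0.95,"slide":[0,0,-0.001],"yaw":0}]';  python3 -m jog '[{"fingers":0.95,"slide":[0,0,-0.001],"yaw":0},{"fingers":0.95,"slide":[0,0,-0.001],"yaw":0}]'
```

```text
t: 9.1
tool_pos: [0.6655, -0.1185, 0.0785]
tool_rot: [0.0, -0.26, 0.966, -0.0]
ft_force: [2.0, -4.7, 2.4]
opening: 0.128
t: 9.35
tool_pos: [0.6655, -0.1185, 0.0765]
tool_rot: [0.0, -0.26, 0.966, -0.0]
ft_force: [3.1, -5.5, 1.0]
opening: 0.126
```

```bash
python3 -m jog '[{"fingers":0.95,"slide":[0,0,-0.0015],"yaw":0},{"fingers":0.95,"slide":[0,0,-0.001],"yaw":0}]';  python3 -m jog '[{"fingers":0.95,"slide":[0,0,-0.001],"yaw":0},{"fingers":0.95,"slide":[0,0,-0.0005],"yaw":0}]'
```

```text
t: 9.6
tool_pos: [0.6655, -0.1185, 0.074]
tool_rot: [0.0, -0.26, 0.966, -0.0]
ft_force: [3.1, -5.1, 1.1]
opening: 0.129
t: 9.85
tool_pos: [0.6656, -0.1185, 0.0738]
tool_rot: [0.001, -0.26, 0.966, -0.001]
ft_force: [0.4, -4.7, 8.8]
opening: 0.126
```

The key bottomed at 13.7 mm, so it is home. Next I turn it counter-clockwise by about 41°.

```bash
python3 -m jog '[{"fingers":0.95,"slide":[0,-0.0005,0.0003],"yaw":4},{"fingers":0.95,"slide":[0,0,0],"yaw":5},{"fingers":0.95,"slide":[0,0,0],"yaw":5},{"fingers":0.95,"slide":[0,0,0],"yaw":0}]';  python3 - <<'E'
from h import *
wrist("w5")
E
```

```text
t: 10.35
tool_pos: [0.666, -0.1191, 0.0739]
tool_rot: [0.001, -0.376, 0.927, -0.001]
ft_force: [2.3, -4.4, 4.1]
opening: 0.131
10.35 [ 0.666  -0.1191  0.0739] jaw 134.13 F [ 2.34 -4.38  4.08] M [-0.746 -0.488 -0.079] 0.13052575028412716
```

```bash
python3 -m jog '[{"fingers":0.95,"slide":[0,0,0],"yaw":5},{"fingers":0.95,"slide":[0,0,0],"yaw":5},{"fingers":0.95,"slide":[0,0,0],"yaw":5},{"fingers":0.95,"slide":[0,0,0],"yaw":5},{"fingers":0.95,"slide":[0,0,0],"yaw":5},{"fingers":0.95,"slide":[0,0,0],"yaw":2},{"fingers":0.95,"slide":[0,0,0],"yaw":0}]';  python3 - <<'E'
from h import *
wrist("w6")
E
```

```text
t: 11.28
tool_pos: [0.6672, -0.1199, 0.0739]
tool_rot: [0.001, -0.581, 0.814, -0.002]
ft_force: [5.9, -6.0, 3.5]
opening: 0.128
11.275 [ 0.6672 -0.1199  0.0739] jaw 161.08 F [ 5.86 -6.03  3.54] M [-0.937 -0.752 -0.198] 0.12799679829721555
```

View pics/w6.png

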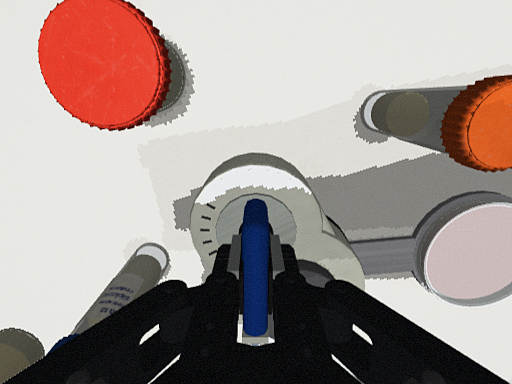

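The bow is still aligned with the pads at a jaw angle of 161°, which is a key angle of about 1.07 rad. I'll release and go up.

```bash
python3 -m jog '[{"fingers":0.6,"slide":[0,0,0],"yaw":0},{"fingers":0.6,"slide":[0,0,0],"yaw":0},{"fingers":0.6,"slide":[0,0,0],"yaw":0},{"fingers":0.6,"slide":[0,0,0.02],"yaw":0},{"fingers":0.6,"slide":[0,0,0.05],"yaw":0},{"fingers":0.6,"slide":[0,0,0.06],"yaw":0},{"fingers":0.55,"slide":[0,0,0],"yaw":-8},{"fingers":0.55,"slide":[0,0,0],"yaw":-8}]';  python3 - <<'E'
from h import *
p,d,E=wrist("w7")
_,l=blobs(p,(100,130,40),(125,255,255))
for c,st in _:
    i=l[int(c[1]),int(c[0])]; v,u=np.where(l==i)
    P=np.array([cast("wrist",(x,y),.107,E=E)[:2] for x,y in zip(u,v)]); w,V=np.linalg.eigh(np.cov(P.T))
    print(c,st.tolist(),P.mean(0),np.degrees(np.arctan2(V[1,1],V[0,1]))%180)
for c,st in blobs(p,(4,150,80),(14,255,255))[0]: print(c,cast("wrist",c,.104,E=E))
E
```

```text
t: 12.32
tool_pos: [0.6652, -0.1183, 0.2042]
tool_rot: [0.001, -0.461, 0.887, -0.0]
ft_force: [-0.5, 0.6, -0.3]
opening: 0.447
12.325 [ 0.6652 -0.1183  0.2042] jaw 144.88 F [-0.5   0.64 -0.3 ] M [-0.034  0.024 -0.004] 0.4473625560445982
[252.3 187.8] [240, 154, 27, 68, 890] [ 0.66375364 -0.12324491] 68.11323593686541
[173.1 261.6] [160, 246, 29, 34, 648] [ 0.76568882 -0.10722606] 25.63910624688924
[114.5 339.2] [108, 331, 13, 18, 72] [ 0.87360833 -0.07220276] 15.71707132863267
[339.3  79.6] [ 0.55858159 -0.15557286  0.104     ]
```

View pics/w7.png

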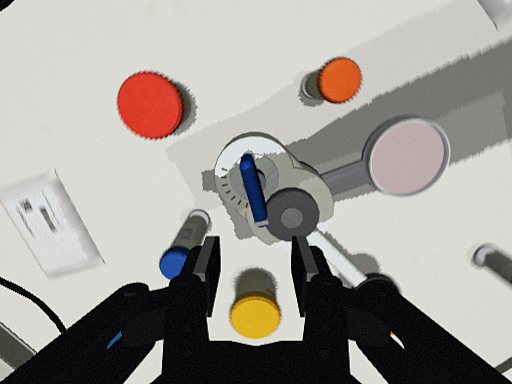

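```bash
python3 -m jog '[{"fingers":0.35,"slide":[-0.007,0.04,0],"yaw":-9},{"fingers":0.35,"slide":[-0.007,0.04,0],"yaw":-9},{"fingers":0.35,"slide":[-0.007,0.04,0],"yaw":-9},{"fingers":0.35,"slide":[-0.007,0.04,0],"yaw":-9},{"fingers":0.35,"slide":[-0.006,0.04,0],"yaw":-9},{"fingers":0.35,"slide":[0,0,0],"yaw":0}]';  python3 - <<'E'
from h import *
p,d,E=wrist("w8")
for c,st in blobs(p,(4,150,80),(14,255,255))[0]: print(c,st.tolist(),cast("wrist",c,.104,E=E))
E
```

```text
t: 13.12
tool_pos: [0.6299, 0.0843, 0.2027]
tool_rot: [-0.001, -0.091, 0.996, 0.0]
ft_force: [0.5, -1.0, 0.6]
opening: 0.65
13.125 [0.6299 0.0843 0.2027] jaw 100.47 F [ 0.55 -0.99  0.58] M [-0.015 -0.056 -0.034] 0.6500747425057164
[249.9 193. ] [237, 181, 27, 25, 503] [0.62979457 0.08004724 0.104     ]
```

View pics/w8.png

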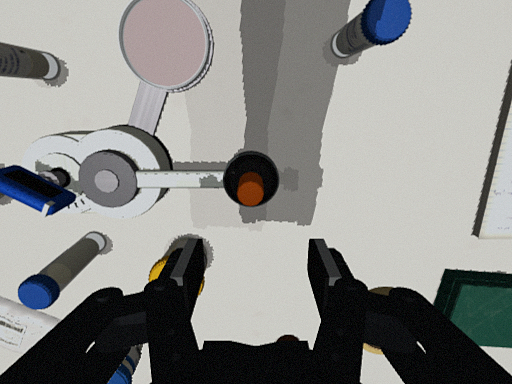

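```bash
python3 -m jog '[{"fingers":0.35,"slide":[0,-0.0025,-0.05],"yaw":0},{"fingers":0.35,"slide":[0,0,-0.05],"yaw":0},{"fingers":0.35,"slide":[0,0,-0.03],"yaw":0},{"fingers":0.8,"slide":[0,0,0],"yaw":0},{"fingers":0.8,"slide":[0,0,0],"yaw":0},{"fingers":0.8,"slide":[0,0,0],"yaw":0},{"fingers":0.8,"slide":[0,0,0],"yaw":0}]' 30;  python3 - <<'E'
from h import *
wrist("w9")
E
```

```text
t: 14.05
tool_pos: [0.6304, 0.0799, 0.0735]
tool_rot: [-0.001, -0.089, 0.996, 0.001]
ft_force: [-2.2, 4.1, -6.6]
opening: 0.269
14.05 [0.6304 0.0799 0.0735] jaw 100.19 F [-2.19  4.14 -6.6 ] M [0.743 0.315 0.037] 0.2687822578545272
```

View pics/w9.png

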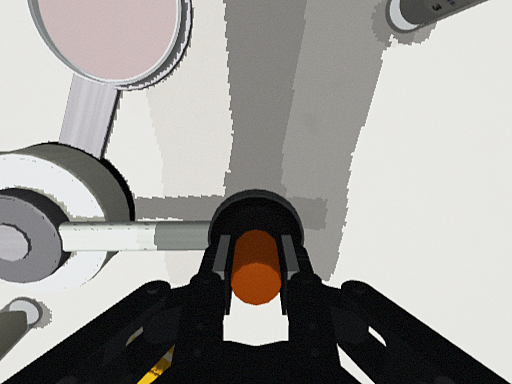

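```bash
python3 - <<'E'
import numpy as np
a=np.radians(99.8+5.5*np.arange(13)); P=.145*np.c_[np.cos(a),np.sin(a)]
print(np.diff(P,axis=0).round(4).tolist()); print(P[-1]+[.6549,-.0619])
E
```

```text
[[-0.0136, -0.003], [-0.0132, -0.0043], [-0.0128, -0.0056], [-0.0122, -0.0068], [-0.0115, -0.0079], [-0.0107, -0.009], [-0.0097, -0.0099], [-0.0087, -0.0108], [-0.0077, -0.0116], [-0.0065, -0.0123], [-0.0053, -0.0129], [-0.0041, -0.0133]]
[ 0.51433042 -0.02633043]
```

```bash
python3 -m jog '[{"fingers":0.8,"slide":[-0.0068,-0.0005,-0.001],"yaw":2.7},{"fingers":0.8,"slide":[-0.0068,-0.0015,0],"yaw":2.8},{"fingers":0.8,"slide":[-0.0066,-0.002,0],"yaw":2.7},{"fingers":0.8,"slide":[-0.0066,-0.0023,0],"yaw":2.8}]' ;  python3 - <<'E'
from h import *
wrist("w10")
E
```

```text
t: 14.6
tool_pos: [0.6049, 0.0725, 0.0734]
tool_rot: [0.001, -0.184, 0.983, 0.0]
ft_force: [1.1, 1.7, -4.7]
opening: 0.268
14.6 [0.6049 0.0725 0.0734] jaw 111.21 F [ 1.13  1.73 -4.7 ] M [ 0.255  0.109 -0.221] 0.2677137151773758
```

View pics/w10.png

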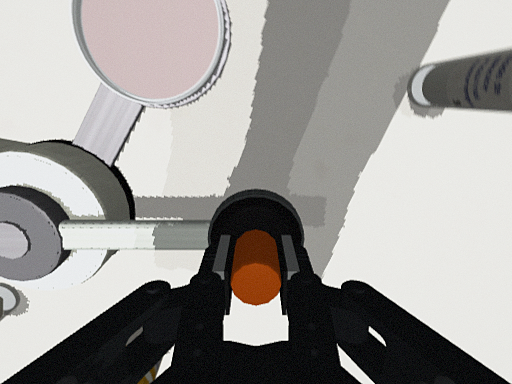

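The lamp moves freely, so it is unlocked. I'll continue along the arc.

```bash
python3 -m jog '[{"fingers":0.8,"slide":[-0.0128,-0.0056,0],"yaw":5.5},{"fingers":0.8,"slide":[-0.0122,-0.0068,0],"yaw":5.5},{"fingers":0.8,"slide":[-0.0115,-0.0079,0],"yaw":5.5},{"fingers":0.8,"slide":[-0.0107,-0.009,0],"yaw":5.5},{"fingers":0.8,"slide":[-0.0097,-0.0099,0],"yaw":5.5},{"fingers":0.8,"slide":[-0.0087,-0.0108,0],"yaw":5.5},{"fingers":0.8,"slide":[0,0,0],"yaw":0}]' ;  python3 - <<'E'
from h import *
wrist("w11")
E
```

```text
t: 15.52
tool_pos: [0.5395, 0.0212, 0.0733]
tool_rot: [0.001, -0.454, 0.891, -0.001]
ft_force: [0.5, -3.1, -2.8]
opening: 0.272
15.525 [0.5395 0.0212 0.0733] jaw 143.97 F [ 0.47 -3.11 -2.83] M [-0.305  0.108  0.   ] 0.2717158714351669
```

View pics/w11.png

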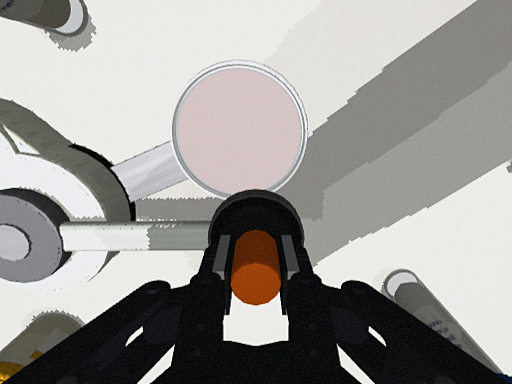

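```bash
python3 -m jog '[{"fingers":0.8,"slide":[-0.0077,-0.0116,0],"yaw":5.5},{"fingers":0.8,"slide":[-0.0065,-0.0123,0],"yaw":5.5},{"fingers":0.8,"slide":[-0.0053,-0.0129,0],"yaw":5.5},{"fingers":0.8,"slide":[0,0,0],"yaw":0}]' ;  python3 - <<'E'
from h import *
wrist("w12")
p,d=vision.read_camera("top"); cv2.imwrite("pics/t12.png",p[:,:,::-1])
E
```

```text
t: 16.08
tool_pos: [0.5209, -0.0152, 0.0733]
tool_rot: [0.001, -0.577, 0.817, -0.002]
ft_force: [1.8, -2.9, -0.6]
opening: 0.272
16.075 [ 0.5209 -0.0152  0.0733] jaw 160.42 F [ 1.78 -2.92 -0.56] M [-0.521 -0.149 -0.1  ] 0.2717976378785925
```

View pics/w12.png

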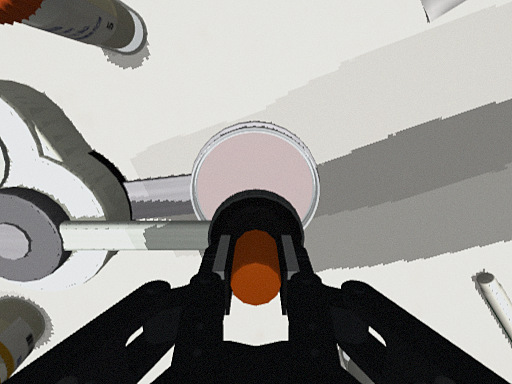

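View pics/t12.png

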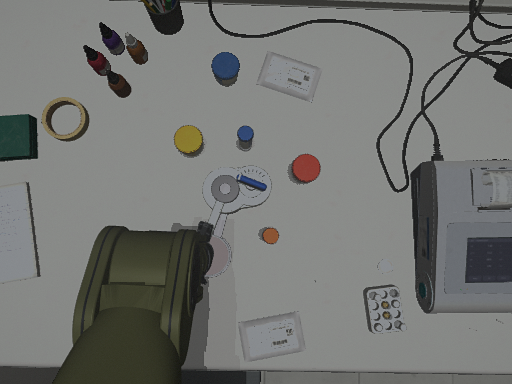

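```bash
python3 -m jog '[{"fingers":0.8,"slide":[-0.0024,-0.0072,0],"yaw":3},{"fingers":0.8,"slide":[-0.002,-0.0072,0],"yaw":3},{"fingers":0.8,"slide":[0,0,0],"yaw":0},{"fingers":0.35,"slide":[0,0,0],"yaw":0},{"fingers":0.35,"slide":[0,0,0],"yaw":0},{"fingers":0.35,"slide":[0,0,0],"yaw":0}]'; python3 -m jog '[{"fingers":0.35,"slide":[0,0,0.04],"yaw":0},{"fingers":0.35,"slide":[0,0,0.05],"yaw":0},{"fingers":0.35,"slide":[0,0,0.05],"yaw":0},{"fingers":0.35,"slide":[-0.04,0.03,0.01],"yaw":0},{"fingers":0.35,"slide":[-0.05,0.03,0],"yaw":0},{"fingers":0.35,"slide":[-0.05,0.03,0],"yaw":0},{"fingers":0.35,"slide":[-0.05,0.03,0],"yaw":0},{"fingers":0.35,"slide":[0,0,0],"yaw":0}]'
python3 - <<'E'
from h import *
wrist("w13")
for n in ["top","scene"]:
    p,d=vision.read_camera(n); cv2.imwrite(f"pics/{n}13.png",p[:,:,::-1]); np.savez(f"pics/{n}13.npz",p=p,d=d)
    for k,lo,hi,z in (("orange",(4,150,80),(14,255,255),.104),("blue",(100,130,40),(125,255,255),.113)):
      for c,st in blobs(p,lo,hi)[0]: print(n,k,c,st.tolist(),cast(n,c,z))
E
```

```text
t: 16.92
tool_pos: [0.514, -0.0281, 0.0718]
tool_rot: [-0.0, -0.62, 0.785, 0.001]
ft_force: [-0.0, -0.2, 0.5]
opening: 0.649
t: 17.92
tool_pos: [0.3205, 0.0922, 0.2217]
tool_rot: [-0.001, -0.622, 0.783, 0.001]
ft_force: [0.1, -0.3, 0.1]
opening: 0.652
17.925 [0.3205 0.0922 0.2217] jaw 166.88 F [ 0.08 -0.34  0.13] M [-0.038 -0.035 -0.016] 0.6523992232969152
top orange [270.3 235.4] [263, 228, 15, 15, 171] [ 0.56153871 -0.15600013  0.104     ]
top blue [225.2  64.5] [212, 52, 27, 26, 519] [ 0.90514484 -0.05710888  0.113     ]
top blue [245.1 132.6] [238, 126, 15, 15, 163] [ 0.76490778 -0.10114765  0.113     ]
top blue [252.7 182. ] [240, 176, 26, 13, 133] [ 0.665683   -0.11868666  0.113     ]
top blue [108.7 273.3] [101, 266, 16, 16, 187] [0.48231901 0.15305739 0.113     ]
scene orange [296.7 203.5] [290, 198, 14, 12, 135] [ 0.56262059 -0.15962544  0.104     ]
scene orange [273.5 264. ] [268, 259, 12, 11, 105] [ 0.51552386 -0.0259415   0.104     ]
scene blue [140.9 154.8] [130, 146, 23, 19, 339] [ 0.89148244 -0.03708768  0.113     ]
scene blue [204.8 167.4] [199, 163, 13, 11, 95] [ 0.76300345 -0.10104898  0.113     ]
scene blue [245.3 189.2] [235, 183, 22, 13, 83] [ 0.66175645 -0.11459073  0.113     ]
scene blue [223.7 348.9] [216, 341, 16, 17, 219] [0.48038821 0.15389943 0.113     ]
```

View pics/top13.png

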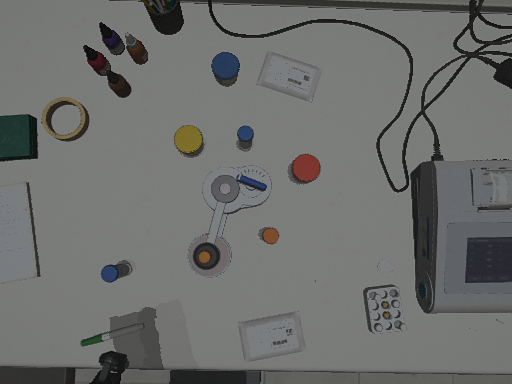

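View pics/scene13.png

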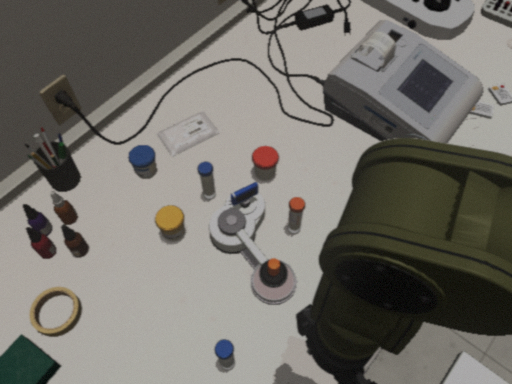

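```bash
python3 - <<'E'
from h import *
for n,box in (("top",(180,225,240,285)),("scene",(245,250,300,310))):
    p0=np.load(f"pics/{n}0.npz")["p"];p=np.load(f"pics/{n}13.npz")["p"]
    u0,v0,u1,v1=box
    hsv=cv2.cvtColor(p,cv2.COLOR_RGB2HSV)
    def ell(m,z,tag,hull=True):
        k,l,s,c=cv2.connectedComponentsWithStats(m); i=1+np.argmax(s[1:,4])
        ct=max(cv2.findContours((l==i).astype(np.uint8),cv2.RETR_EXTERNAL,cv2.CHAIN_APPROX_NONE)[0],key=len)
        W=np.array([cast(n,q,z)[:2] for q in cv2.convexHull(ct)[:,0]]).astype(np.float32)
        A=np.c_[2*W,np.ones(len(W))];x=np.linalg.lstsq(A,(W**2).sum(1),rcond=None)[0]
        print(n,tag,s[i].tolist(),x[:2].round(4),"diam",2*np.sqrt(x[2]+x[:2]@x[:2]))
        return x[:2]
    def crop(m):
        o=np.zeros_like(m);o[v0:v1,u0:u1]=m[v0:v1,u0:u1];return o
    h0=cv2.cvtColor(p0,cv2.COLOR_RGB2HSV)
    pink=crop(cv2.inRange(h0,np.array((160,10,60)),np.array((180,110,255)))|cv2.inRange(h0,np.array((0,10,60)),np.array((12,110,255))))
    ell(cv2.morphologyEx(pink,cv2.MORPH_OPEN,np.ones((3,3))),.022,"dish")
    ell(crop(cv2.inRange(hsv,np.array((2,120,50)),np.array((20,255,255)))),.104,"knob")
    ell(crop(cv2.inRange(hsv,np.array((0,0,0)),np.array((180,255,55)))|cv2.inRange(hsv,np.array((2,120,50)),np.array((20,255,255)))),.064,"head+")
    big=lambda im:cv2.resize(im[v0:v1,u0:u1,::-1],None,fx=6,fy=6,interpolation=cv2.INTER_CUBIC)
    cv2.imwrite(f"pics/{n}z.png",np.hstack([big(p0),big(p)]))
E
```

```text
top dish [190, 236, 38, 39, 1139] [ 0.517 -0.029] diam 0.08080524083608522
top knob [199, 251, 12, 12, 114] [ 0.5173 -0.0274] diam 0.022851530919034153
top head+ [193, 243, 27, 26, 540] [ 0.5175 -0.0273] diam 0.05374095504749042
scene dish [253, 261, 42, 40, 1281] [ 0.5145 -0.027 ] diam 0.08519758248104978
scene knob [267, 259, 14, 17, 171] [ 0.5123 -0.0219] diam 0.029775171393723442
scene head+ [260, 259, 27, 28, 555] [ 0.515  -0.0254] diam 0.05428090202420335
```

View pics/topz.png

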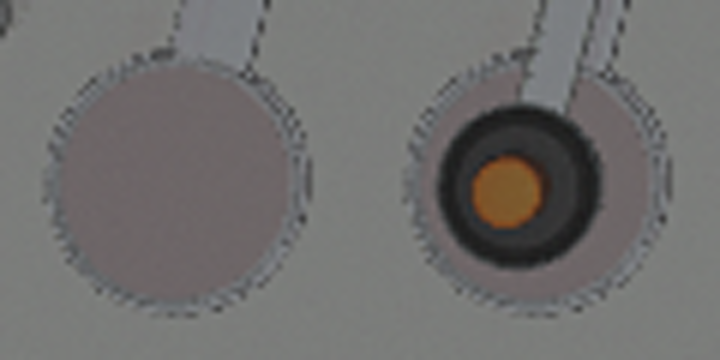

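View pics/scenez.png

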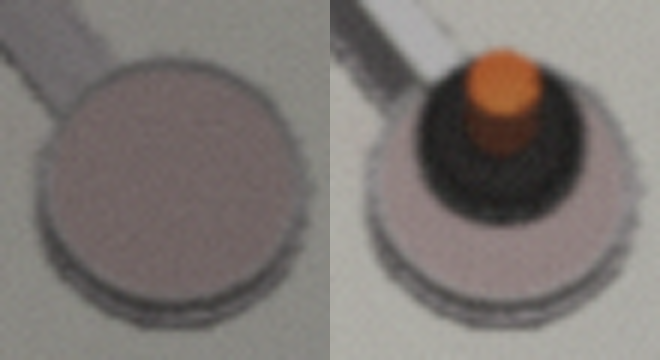

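Both cameras agree that the head is about 1.7 mm short of the dish centre, in −y. I'll regrip the knob and nudge it.

```bash
python3 -m jog '[{"fingers":0.35,"slide":[0.05,-0.03,0],"yaw":0},{"fingers":0.35,"slide":[0.05,-0.03,0],"yaw":0},{"fingers":0.35,"slide":[0.05,-0.03,0],"yaw":0},{"fingers":0.35,"slide":[0.04,-0.03,-0.01],"yaw":0},{"fingers":0.35,"slide":[0,0,0],"yaw":0},{"fingers":0.35,"slide":[0,0,-0.05],"yaw":0},{"fingers":0.35,"slide":[0,0,-0.05],"yaw":0},{"fingers":0.35,"slide":[0,0,-0.04],"yaw":0}]' ; python3 -m jog '[{"fingers":0.35,"slide":[0,0,0],"yaw":0},{"fingers":0.8,"slide":[0,0,0],"yaw":0},{"fingers":0.8,"slide":[0,0,0],"yaw":0},{"fingers":0.8,"slide":[0,0,0],"yaw":0}]'
```

```text
t: 19.08
tool_pos: [0.5139, -0.0291, 0.0701]
tool_rot: [-0.001, -0.619, 0.785, 0.001]
ft_force: [-0.3, 0.3, -0.0]
opening: 0.651
t: 19.58
tool_pos: [0.5169, -0.029, 0.0742]
tool_rot: [0.002, -0.62, 0.785, -0.002]
ft_force: [0.9, -0.5, 5.8]
opening: 0.273
```

```bash
python3 -m jog '[{"fingers":0.8,"slide":[-0.0002,-0.001,0.001],"yaw":0},{"fingers":0.8,"slide":[-0.0002,-0.001,0],"yaw":0},{"fingers":0.8,"slide":[0,0,0],"yaw":0}]'; python3 -m jog '[{"fingers":0.35,"slide":[0,0,0],"yaw":0},{"fingers":0.35,"slide":[0,0,0],"yaw":0},{"fingers":0.35,"slide":[0,0,0],"yaw":0},{"fingers":0.35,"slide":[0,0,0.04],"yaw":0},{"fingers":0.35,"slide":[0,0,0.05],"yaw":0},{"fingers":0.35,"slide":[0,0,0.05],"yaw":0},{"fingers":0.35,"slide":[-0.04,0.03,0.01],"yaw":0},{"fingers":0.35,"slide":[-0.05,0.03,0],"yaw":0}]'; python3 -m jog '[{"fingers":0.35,"slide":[-0.05,0.03,0],"yaw":0},{"fingers":0.35,"slide":[-0.05,0.03,0],"yaw":0},{"fingers":0.35,"slide":[0,0,0],"yaw":0}]'
python3 - <<'E'
from h import *
for n,box in (("top",(180,225,240,285)),("scene",(245,250,300,310))):
    p,d=vision.read_camera(n); cv2.imwrite(f"pics/{n}14.png",p[:,:,::-1])
    u0,v0,u1,v1=box
    hsv=cv2.cvtColor(p,cv2.COLOR_RGB2HSV)
    m=cv2.inRange(hsv,np.array((0,0,0)),np.array((180,255,55)))|cv2.inRange(hsv,np.array((2,120,50)),np.array((20,255,255)))
    o=np.zeros_like(m);o[v0:v1,u0:u1]=m[v0:v1,u0:u1]
    k,l,s,c=cv2.connectedComponentsWithStats(o); i=1+np.argmax(s[1:,4])
    ct=max(cv2.findContours((l==i).astype(np.uint8),cv2.RETR_EXTERNAL,cv2.CHAIN_APPROX_NONE)[0],key=len)
    W=np.array([cast(n,q,.064)[:2] for q in cv2.convexHull(ct)[:,0]])
    x=np.linalg.lstsq(np.c_[2*W,np.ones(len(W))],(W**2).sum(1),rcond=None)[0]
    print(n,"head",x[:2],2*np.sqrt(x[2]+x[:2]@x[:2]))
    for k,lo,hi,z in (("orange",(4,150,80),(14,255,255),.113),("blue",(100,130,40),(125,255,255),.113),("red",(0,150,60),(3,255,255),.069),("yel",(18,140,80),(30,255,255),.069)):
      for c,st in blobs(p,lo,hi)[0]: print(n,k,c,st.tolist(),cast(n,c,z).round(4))
E
```

```text
t: 19.95
tool_pos: [0.5166, -0.0304, 0.0742]
tool_rot: [0.002, -0.62, 0.784, -0.001]
ft_force: [5.6, 1.9, 3.1]
opening: 0.269
t: 20.95
tool_pos: [0.4248, 0.0298, 0.2242]
tool_rot: [0.001, -0.619, 0.785, -0.001]
ft_force: [0.0, 0.7, -0.1]
opening: 0.649
t: 21.32
tool_pos: [0.32, 0.0898, 0.2226]
tool_rot: [-0.001, -0.622, 0.783, 0.001]
ft_force: [0.5, -0.2, 0.5]
opening: 0.651
top head [ 0.51720627 -0.0285872 ] 0.053986567339451244
top orange [270.3 235.4] [263, 228, 15, 15, 171] [ 0.5615 -0.1555  0.113 ]
top blue [225.2  64.4] [212, 52, 27, 26, 512] [ 0.9054 -0.0571  0.113 ]
top blue [245.1 132.7] [238, 126, 15, 15, 164] [ 0.7647 -0.1012  0.113 ]
top blue [252.7 182. ] [240, 176, 26, 13, 132] [ 0.6657 -0.1187  0.113 ]
top blue [108.7 273.3] [101, 266, 16, 16, 189] [0.4823 0.1531 0.113 ]
top red [306.2 166.9] [293, 154, 27, 27, 523] [ 0.7062 -0.2306  0.069 ]
top yel [187.8 138.7] [175, 126, 27, 27, 588] [0.7595 0.0191 0.069 ]
scene head [ 0.51476925 -0.02712302] 0.05452751564953684
scene orange [296.7 203.5] [290, 198, 14, 12, 135] [ 0.5599 -0.1551  0.113 ]
scene orange [274.1 263.8] [268, 259, 13, 11, 107] [ 0.5127 -0.0238  0.113 ]
scene blue [141.  154.8] [130, 146, 24, 20, 342] [ 0.8913 -0.0372  0.113 ]
scene blue [204.7 167.5] [199, 163, 12, 11, 95] [ 0.763  -0.1007  0.113 ]
scene blue [245.5 189. ] [235, 183, 22, 13, 82] [ 0.6618 -0.1152  0.113 ]
scene blue [223.7 348.8] [216, 340, 16, 18, 218] [0.4805 0.1538 0.113 ]
scene red [264.9 156.6] [253, 147, 25, 20, 397] [ 0.7027 -0.2286  0.069 ]
scene yel [169.1 217.9] [156, 206, 27, 25, 518] [0.757  0.0208 0.069 ]
```

View pics/top14.png

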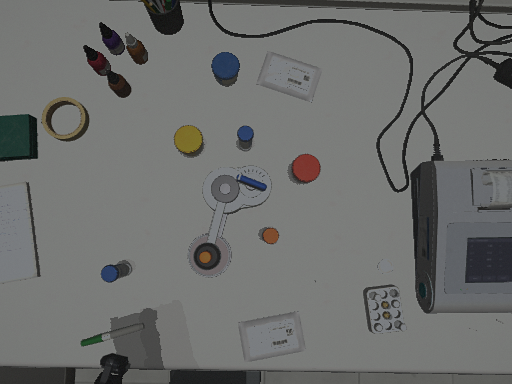

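The head now lies within about 0.5 mm of the dish centre in both views: top (0.5172,−0.0286) against dish (0.5170,−0.0290), and scene (0.5148,−0.0271) against (0.5145,−0.0270). Everything else is unmoved and upright, and the gripper is clear.

```bash
python3 -c "
from rig import bot
s=bot.get_state();print(s['t'],s['ft_force'],s['qd'].round(3));print(bot.sign_off())"
```

```text
21.425 [ 0.58923955  0.43094053 -0.11384956] [-0.028  0.027  0.029 -0.007  0.001 -0.001]
the job is handed in; nothing more can be done
None
```

The lamp is unlocked and sits centred over the petri dish. I handed the job in at 21.4 s with the gripper empty and clear of everything.

- **Tube:** I moved the blue-capped tube that blocked the swing to about (0.481, 0.153). Both cameras show it standing upright there.
- **Key:** With the key pressed lightly, the upward push disappeared 15–20° counter-clockwise. It then went down to a stop at about 13.7 mm, which counts as home. I turned it to about 1.07 rad, judged from the gripper's angle. A wrist picture after release gave the bow about 7° further round, probably an effect of the viewing angle. The lamp then swung freely, so the lock is open.
- **Lamp:** After the first release the head was about 1.7 mm short of the dish centre, so I gripped the knob again and nudged it. The last pictures put the head within about 0.5 mm of the dish centre in both views. Absolute positions from the two cameras differ by about 2 mm, which is within the stated calibration.
- **Other objects:** The other two tubes and both cups are where they started, to within about 1 mm. The dish's position was not measured again after the swing, but it is fixed and looked unmoved in the last top view.

No check failed. The largest force reading at the end of a move was about 13 N, when the tube was set down.

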